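# Rock the pendulum angle gauge to its set mark on a hewn brace

### The arm

A 6-joint arm with a two-finger parallel gripper is mounted at the origin on the work surface. World frame = base frame: x ahead of the robot, y to its left, z up, the work surface at z = 0. Lengths are in m, angles in degrees, forces in N, time in s.
With the tool pointing down it reaches from about 0.4 to 0.825 m from the base axis. Payload 7 kg.
Tool frame: the origin (TCP) lies between the finger pads, 19 mm behind the fingertips; this is the grasp point; z points along the fingers, y is the line along which they close (so a half turn about z gives the same grasp; the last joint's range is limited). The gripper opens to 88 mm and grips with 3 to 60 N. Pads are 19 mm wide; open, the fingers measure 130 mm over their backs; the gripper's body (78 mm by 193 mm) begins 47 mm behind the grasp point.
Start: joints at [-51.904, 20.546, 0.682, 0, -70.136, -16.507], TCP at [0.248, -0.628, 0.245] pointing down, gripper open.
Joint ranges: [-176.03, 176.03], [-82.01, 121.73], [-58.28, 71.71], [-173.87, 95.51], [-174.79, -0.11], [-173.66, 173.66]. Speed limits (degrees/s): [136.94, 136.94, 172.46, 180, 180, 180].

### API

Orientations are given as [roll, pitch, yaw] about the fixed x, y, z axes, in that order (R = Rz(yaw) Ry(pitch) Rx(roll)).
In Python, from plant import r gives the robot as it stands.
- The arm moves only by the tool carry_out, never from a script. Its argument "deltas" is a list of rows, each a list of 3 entries, a list of its own where there are three numbers: the opening, from 0 (shut) to 1 (fully open), then the shift along the tool's x, y, z in mm, then the turn, a rotation vector about the tool's x, y, z in rad. In form: [[gripper, [tx, ty, tz], [rx, ry, rz]], ...]. A call has 1 to 12 rows; each row is the pose to reach, as a shift and turn from the pose commanded when the call began, along the tool's axes at that moment; what a row does not reach only later rows make up. A row lasts 1/10 s, in which the tool goes at most 50 mm and 8.59 degrees, less where a joint would pass 70% of its speed; a pose out of reach is approached as far as the arm can. A call with a gripper value outside its range is refused whole. The fingers move at their own pace and stop on an object; "squeeze" is the grip in N (left out, the last holds). Time passes only in rows, so rows that repeat a pose let the fingers close. It gives the time, the measured TCP pose, the force, the opening and the grip force at its end, in the units of the state.
- r.get_state(): the state, without advancing time (a new reading comes with each control period).
- r.capture(name): name is "scene" or "top"; returns (picture, depth): 384x512x3 uint8, red, green, blue; 384x512 float32, m along the optical axis (not along the pixel's ray), 0 where there is no reading.
- r.get_calibration(name): a dict with "fov_y" (degrees; the focal length in pixels is half the picture's height over the tangent of half this angle, whatever the lens; pixels are square), "cx", "cy" (the principal point, pixels), "distortion" ([k1, k2, p1, p2, k3] as OpenCV has them; the pictures are not rectified), "view" (4x4, takes a point from world to camera coordinates). Camera axes: x right, y down, z forward; pixel columns grow to the right and rows downward; lengths in m; the calibration is good to about 2 mm. A picture is of the moment at which its call begins. get_calibration takes no time and is no camera call.
- r.close_job(): hands the job in; it is judged then, once.
The state is a dict: "time_s": time; "joints": joint angles; "qd": joint speeds; "joint_torque": joint torques, N m; "tcp_pos": TCP position; "eef_rot": TCP orientation; "contact_force": force on the tool from outside, world axes, zero at the start; "moment": the same for the moment, N m; "gripper_width": finger opening in m; "gripper_force": force on a finger pad.
Only numpy, scipy, OpenCV 4.12 (cv2) and the standard library are available. Lean on these libraries where they do the work, as an engineer would, in place of code of your own. Each camera call takes 0.05 s, during which the arm holds its last target. There are 200 camera calls.

### The job

The arched brace is to be marked where its top slopes by the angle preset on the pendulum angle gauge. Pick up the gauge, turn it so that its dial looks the same way as the brace's pencilled face side, set its base lengthwise on the hewn crown at the middle of the brace, and rock it to one side over the crown, keeping the flat of the base on the wood, until the hanging pointer comes to rest on the set tab. Finish holding it there with the gripper, the base resting lightly on the brace and on nothing else, so that a line can be scribed along it; leave the other things on the bench alone.

Things in the scene. Friction and masses are not known exactly. Their poses are not given: they have to be found in the camera images.
- gauge: pendulum angle gauge, loose, standing on the bench, 0.26 to 0.4 kg: aluminium base bar 130 (y) x 36 (x) x 10 mm, above it a round black case 120 mm across, 28 mm thick (x), centre 78 mm and top 138 mm above the underside. Origin: centre of the flat underside. x: out of the white dial, y: along the base, z: up. Grip across the flat faces near the top (TCP 118 mm above the underside)
- dial_center (a point): middle of the dial's front, 14 mm out along gauge x and 78 mm above the underside
- pointer (a joint): swinging needle of the gauge (rad), on an axle along gauge x through the case's centre; its bob keeps it plumb, it swings for about 1 s after a jolt. 0 = points straight at the base, positive = tip towards gauge +y. With the gauge tipped by an angle about its own +x it reads minus that angle
- set_tab (a joint): set mark: a brass tab 6 mm wide and 10 mm long at the lower rim of the dial, preset between 0.10 and 0.32 rad, same axle and sense as the pointer: 0 = middle of the lower rim, positive = towards gauge +y. It stays put while the gauge is handled
- pointer_tip (a point): tip of the needle, 45 mm from the axle
- tab_tip (a point): inner end of the set tab, also 45 mm from the axle, so it meets the needle's tip when both joints read the same
- brace: arched brace of pale timber, fixed on the joist offcut: 160 long (y), 45 wide (x), 70 mm high at the crown in the middle, 47 at the ends. Top hewn in eight uneven flats that follow within 1 mm an arc of 150 mm radius about point arch_center, running along y. Origin: centre of its underside. x: out of the face side with the looped pencil mark, roughly away from the robot; z: up
- arch_center (a point): centre of the arc of the brace's top, 80 mm below the brace's origin; the top surface lies 150 mm from it
- joist: joist offcut under the brace, fixed to the bench: 260 (y) x 95 (x) x 45 mm high, with a 24 mm high cleat on it at each end of the brace and a round bench dog, 30 mm high, at each of its own ends. Origin: centre of its underside on the bench, axes as the brace's
- tape_wide: bystander: wide roll of masking tape, 110 mm across, 48 mm high, lying flat; origin centre of underside
- tape_narrow: bystander: narrow roll of tape, 112 mm across, 24 mm high, lying flat; origin centre of underside
- tape_measure: bystander: black tape measure 68 x 42 x 66 mm; origin centre of underside
- offcut: bystander: white strip offcut 60 x 130 x 22 mm; origin centre of underside

How it is judged:
By the outcome, as a careful person would: the job done as asked, in the order asked, and still so for the second after the job is handed in, while the arm keeps its last pose, push and grip.
It also fails if it takes over 56 s, if anything falls off the work surface, if the arm or the gripper's body presses on something with over 40 N, if the wrist force passes 120 N, or if a joint passes its speed limit or range.

## Working session

There is one attempt and no reset: what is moved stays moved. The work goes in short steps, Python scripts to look and compute and a tool call to move; the robot and the scene stay as the last step left them, time stands still between calls to the robot, and variables do not carry over. Pictures are saved under pics/ and viewed, at most 10 in all, crops included, and the job is handed in when it is done.

Besides the shell and the picture viewer there is one more tool, called by a JSON object that holds its "fn" and its "kwargs". carry_out: Moves the arm, as the interface text tells. Its arguments: {"type":"object","properties":{"deltas":{"type":"array"},"squeeze":{"type":"number"}},"required":["deltas"]}

```bash
mkdir -p pics; cat > h.py <<'E'
import numpy as np, cv2
from plant import r
def cal(n):
    c=r.get_calibration(n); f=192/np.tan(np.radians(c["fov_y"])/2)
    return np.array([[f,0,c["cx"]],[0,f,c["cy"]],[0,0,1]]),np.array(c["distortion"],float),np.array(c["view"])
def ray(n,uv):
    K,d,V=cal(n); p=cv2.undistortPoints(np.array(uv,float).reshape(-1,1,2),K,d)[:,0]
    D=np.c_[p,np.ones(len(p))]@V[:3,:3]; o=-V[:3,:3].T@V[:3,3]; return o,D
def plane(n,uv,z):
    o,D=ray(n,uv); return o+D*((z-o[2])/D[:,2])[:,None]
def deproj(n,uv,dep):
    o,D=ray(n,uv); return o+D*np.array(dep).reshape(-1,1)
def proj(n,P):
    K,d,V=cal(n); return cv2.projectPoints(np.array(P,float).reshape(-1,3),V[:3,:3],V[:3,3],K,d)[0][:,0]
def cloud(n,dep):
    v,u=np.mgrid[:384,:512]; return deproj(n,np.c_[u.ravel(),v.ravel()],dep.ravel()).reshape(384,512,3)
def tri(uv1,uv2):
    a,A=ray("scene",uv1);b,B=ray("top",uv2); M=np.c_[A[0],-B[0]]; s=np.linalg.lstsq(M,b-a,rcond=None)[0]
    p=a+A[0]*s[0];q=b+B[0]*s[1]; return (p+q)/2,np.linalg.norm(p-q)
E
python3 - <<'E'
from h import *
for n in("scene","top"):
    a,d=r.capture(n); np.savez(n+"0.npz",a=a,d=d); cv2.imwrite(f"pics/{n}0.png",cv2.resize(a[:,:,::-1],(800,600),interpolation=cv2.INTER_CUBIC))
    K,D,V=cal(n); print(n,-V[:3,:3].T@V[:3,3],V[2,:3],K[0,0],D,(d>0).mean())
print(r.get_state())
E
```

```text
scene [1.5966541  0.01083948 0.73137422] [-0.81539555 -0.04640147 -0.57704159] 498.47007068468906 [-0.22197087  0.          0.          0.          0.        ] 0.996063232421875
top [ 0.52263405 -0.04030619  0.96668886] [ 0.14019464  0.00291097 -0.99011968] 354.2544732421423 [0.00167156 0.         0.         0.         0.        ] 0.9959665934244791
{'time_s': 0.1, 'joints': array([-5.19052403e+01,  2.05876355e+01,  6.37953477e-01, -1.76594646e-02,
       -7.01353068e+01, -1.65062847e+01]), 'qd': array([-0.01143375, -0.02985663,  0.04309138,  0.07424593, -0.07594611,
        0.04494416]), 'joint_torque': array([-1.04226827e-03, -5.84162199e+01,  2.93752849e+01,  7.01546565e+00,
        1.01941256e-02, -6.34711841e-05]), 'tcp_pos': array([ 0.24817318, -0.62727499,  0.24450503]), 'eef_rot': array([ 1.79913797e+02, -8.23162998e-03, -1.58417532e+02]), 'contact_force': array([ 0.46487334, -0.5543969 ,  1.11668912]), 'moment': array([-0.00626668,  0.00895567, -0.01196218]), 'gripper_force': 0.0, 'gripper_width': 0.0878090646088315}
```

View pics/scene0.png

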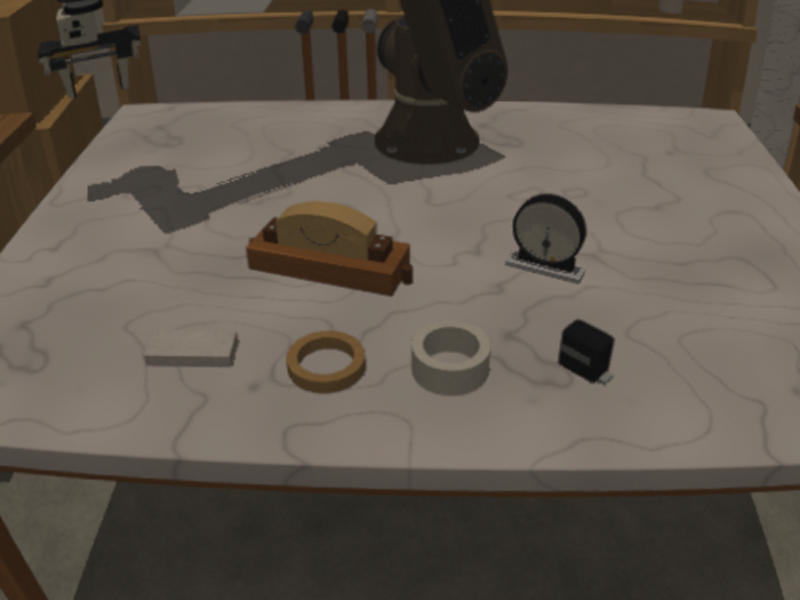

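View pics/top0.png

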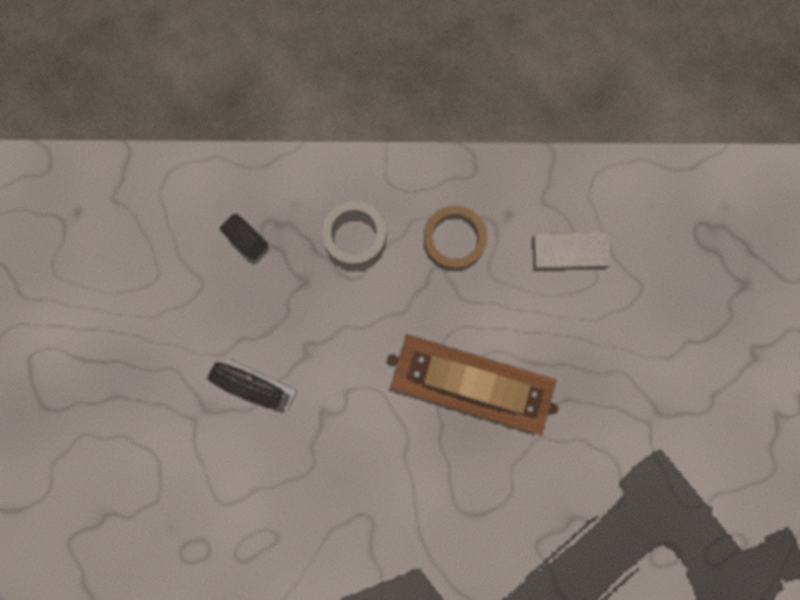

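Scene view: the dial and the pencilled face both face the camera (dial centre ~(548,232), brass tab ~(552,258), pencil loop ~(320,237)). In the top view the gauge is at ~(250,386) and the joist at ~(474,385). Both are yawed about −15 to −20°.

```bash
python3 - <<'E'
from h import *
C={};A={}
for n in("scene","top"):
    z=np.load(n+"0.npz"); C[n]=cloud(n,z["d"]); A[n]=z["a"]
def rect(P):
    (c,s,a)=cv2.minAreaRect(P[:,:2].astype(np.float32)*1000); print("  rect c",np.round(c,1),"s",np.round(s,1),"a",round(a,2))
def fitline(P):
    c=P[:,:2].mean(0);u,s,v=np.linalg.svd(P[:,:2]-c,full_matrices=False);v=v[0]*np.sign(v[0][1]);return np.degrees(np.arctan2(-v[0],v[1]))
for n in C:
    P=C[n]; x,y,z=P[...,0],P[...,1],P[...,2]
    print(n,"bench z",np.median(z[(x>.45)&(x<.8)&(abs(y)<.35)]))
    for nm,y0,y1 in(("gauge",.12,.42),("joist",-.30,.10)):
        roi=(x>.36)&(x<.66)&(y>y0)&(y<y1)
        Q=P[roi&(z>.03)]; print(nm,len(Q),Q.min(0),Q.max(0))
        for lo,hi in ((.03,.055),(.055,.08),(.08,.12),(.1,.15)):
            q=P[roi&(z>lo)&(z<hi)]
            if len(q)>30: print(lo,hi,len(q),q.mean(0).round(4),"yaw",fitline(q).round(2)); rect(q)
# dial plane
P=C["scene"];x,y,z=P[...,0],P[...,1],P[...,2];a=A["scene"].astype(int)
m=(x>.4)&(x<.6)&(y>.12)&(y<.42)&(z>.03)&(z<.125)&(a.min(2)>70)
q=P[m];c=np.median(q,0);
for _ in range(4):
    u,s,v=np.linalg.svd(q-q.mean(0),full_matrices=False);d=(q-q.mean(0))@v[2];q=q[abs(d)<.003]
nn=v[2]*np.sign(v[2][0]);print("dial",len(q),q.mean(0),"normal",nn,np.degrees(np.arctan2(nn[1],nn[0])),s)
img=A["scene"][110:190,310:390,::-1];cv2.imwrite("pics/dial.png",cv2.resize(img,(640,640)[:1]+(600,) if 0 else (600,600),interpolation=cv2.INTER_CUBIC))
E
```

```text
scene bench z -0.0019742696133907
gauge 1579 [0.47482314 0.14680307 0.03009371] [0.54441272 0.26551337 0.13757326]
0.03 0.055 320 [0.5132 0.2017 0.0429] yaw -24.92
  rect c [513.9 202.6] s [107.9  19.2] a 66.33
0.055 0.08 389 [0.5138 0.2044 0.0676] yaw -23.84
  rect c [516.1 203.6] s [121.   27.1] a 72.61
0.08 0.12 627 [0.514  0.2067 0.0992] yaw -22.81
  rect c [508.5 204.8] s [119.7  31. ] a 67.03
0.1 0.15 537 [0.5132 0.2076 0.1185] yaw -22.71
  rect c [508.5 205.8] s [110.   31.8] a 66.23
joist 3342 [ 0.4307101  -0.29696497  0.03003158] [ 0.59570301 -0.02047022  0.1163952 ]
0.03 0.055 1500 [ 0.5432 -0.1499  0.0423] yaw -11.5
  rect c [ 514.  -159.1] s [287.1 100.8] a 74.58
0.055 0.08 761 [ 0.5306 -0.149   0.0669] yaw -13.35
  rect c [ 513.4 -158.5] s [218.2  51.5] a 73.9
0.08 0.12 1081 [ 0.5231 -0.153   0.0996] yaw -13.75
  rect c [ 510.8 -157.6] s [163.7  56.6] a 71.82
0.1 0.15 558 [ 0.5172 -0.1553  0.1078] yaw -14.13
  rect c [ 511.3 -156. ] s [132.2  56.6] a 71.75
top bench z 0.0007344785348087357
gauge 720 [0.47192271 0.14572616 0.03013202] [0.54268459 0.2602287  0.14026775]
0.
[... 307 characters left out ...]
8 0.1276] yaw -24.64
  rect c [507.2 203.9] s [108.3  27.4] a 65.29
joist 4587 [ 0.4296856  -0.29943304  0.03007459] [ 0.59115798 -0.01852366  0.96668886]
0.03 0.055 2180 [ 0.5099 -0.1573  0.0448] yaw -16.75
  rect c [ 511.2 -159.2] s [293.3  95.2] a 73.41
0.055 0.08 369 [ 0.5133 -0.1515  0.0691] yaw -16.59
  rect c [ 511.  -159.3] s [215.4  44.7] a 73.45
0.08 0.12 1245 [ 0.5114 -0.1576  0.1076] yaw -16.61
  rect c [ 511.  -159.3] s [159.8  45. ] a 73.38
0.1 0.15 1025 [ 0.511  -0.1587  0.1101] yaw -16.73
  rect c [ 511.  -159.5] s [136.5  44.9] a 73.45
dial 9 [0.51174184 0.24133721 0.09355799] normal [ 0.93189002 -0.34018939  0.1259054 ] -20.054769808463103 [0.13418612 0.03147688 0.00207095]
```

View pics/dial.png

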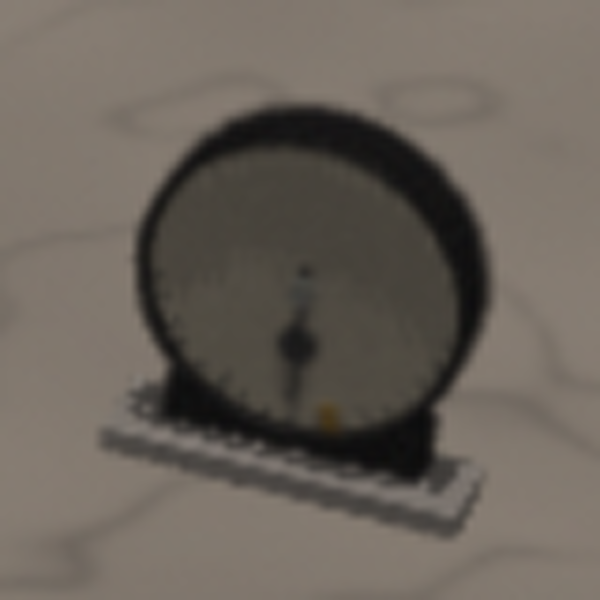

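The zoomed dial shows the needle hanging plumb, tip at ~(293,413), with the tab to its right at ~(330,417), which is +y. Next I'll plan the approach.

```bash
cat >> h.py <<'E'
from scipy.spatial.transform import Rotation as Ro
import json
def load():
    c=json.load(open("cmd.json")); return np.array(c["p"]),Ro.from_quat(c["q"])
def save(p,R): json.dump(dict(p=list(map(float,p)),q=list(map(float,R.as_quat()))),open("cmd.json","w"))
def done(t,w):  # record the move I wrote (mm, rad)
    p,R=load(); save(p+R.apply(np.array(t)/1000),R*Ro.from_rotvec(w))
def plan(p2,R2):
    p,R=load(); t=R.inv().apply(np.array(p2)-p)*1000; w=(R.inv()*R2).as_rotvec()
    print("t mm",t.round(1),"w",w.round(4),"rows",max(np.linalg.norm(t)/50,np.degrees(np.linalg.norm(w))/8.59).round(1))
def tool(g,tilt=0): # gauge yaw g deg, tilt (rad) about gauge x -> tool rotation
    G=Ro.from_euler("z",g,degrees=True)*Ro.from_rotvec([tilt,0,0])
    return G*Ro.from_matrix(np.array([[0,-1,0],[-1,0,0],[0,0,-1]]))
E
python3 - <<'E'
from h import *
save([.248,-.628,.245],Ro.from_euler("xyz",[180,0,-158.411],degrees=True))
plan([.508,.2046,.245],tool(-24.6))
E
```

```text
t mm [-548.1  678.5    0. ] w [ 0.      0.     -0.7646] rows 17.4
```

{"fn": "carry_out", "kwargs": {"deltas": [[1, [-274, 339, 0], [0, 0, -0.38]], [1, [-274, 339, 0], [0, 0, -0.38]], [1, [-274, 339, 0], [0, 0, -0.38]], [1, [-274, 339, 0], [0, 0, -0.38]], [1, [-274, 339, 0], [0, 0, -0.38]], [1, [-274, 339, 0], [0, 0, -0.38]], [1, [-274, 339, 0], [0, 0, -0.38]], [1, [-274, 339, 0], [0, 0, -0.38]], [1, [-274, 339, 0], [0, 0, -0.38]], [1, [-274, 339, 0], [0, 0, -0.38]], [1, [-274, 339, 0], [0, 0, -0.38]], [1, [-274, 339, 0], [0, 0, -0.38]]]}}

```text
time_s: 1.3
tcp_pos: [0.3782, -0.2119, 0.2452]
eef_rot: [180.0, -0.0, -136.6]
contact_force: [0.2, -0.2, -0.4]
gripper_width: 0.0876
gripper_force: 0.0
```

```bash
python3 - <<'E'
from h import *
done([-274,339,0],[0,0,-.38]); s=r.get_state(); print(load()[0],s["tcp_pos"],s["eef_rot"],load()[1].as_euler("xyz",degrees=True))
plan([.508,.2046,.245],tool(-24.6))
E
```

```text
[ 0.37804441 -0.2119646   0.245     ] [ 0.37815121 -0.21194398  0.24522581] [ 1.79983859e+02 -1.58114893e-02 -1.36649282e+02] [ 180.            0.         -136.63860379]
t mm [-380.5  213.6    0. ] w [ 0.      0.     -0.3846] rows 8.7
```

{"fn": "carry_out", "kwargs": {"deltas": [[1, [-380.5, 213.6, 0], [0, 0, -0.3846]], [1, [-380.5, 213.6, 0], [0, 0, -0.3846]], [1, [-380.5, 213.6, 0], [0, 0, -0.3846]], [1, [-380.5, 213.6, 0], [0, 0, -0.3846]], [1, [-380.5, 213.6, 0], [0, 0, -0.3846]], [1, [-380.5, 213.6, 0], [0, 0, -0.3846]], [1, [-380.5, 213.6, 0], [0, 0, -0.3846]], [1, [-380.5, 213.6, 0], [0, 0, -0.3846]], [1, [-380.5, 213.6, 0], [0, 0, -0.3846]], [1, [-380.5, 213.6, 0], [0, 0, -0.3846]], [1, [-380.5, 213.6, 0], [0, 0, -0.3846]], [1, [-380.5, 213.6, 0], [0, 0, -0.3846]]]}}

```text
time_s: 2.5
tcp_pos: [0.5084, 0.2034, 0.2449]
eef_rot: [180.0, -0.1, -114.7]
contact_force: [0.1, 0.2, -0.1]
gripper_width: 0.0878
gripper_force: 0.0
```

{"fn": "carry_out", "kwargs": {"deltas": [[1, [0, 0, 30], [0, 0, 0]], [1, [0, 0, 60], [0, 0, 0]], [1, [0, 0, 90], [0, 0, 0]], [1, [0, 0, 115], [0, 0, 0]], [1, [0, 0, 127], [0, 0, 0]], [1, [0, 0, 127], [0, 0, 0]], [0.3, [0, 0, 127], [0, 0, 0]], [0.3, [0, 0, 127], [0, 0, 0]], [0.2, [0, 0, 127], [0, 0, 0]], [0.2, [0, 0, 127], [0, 0, 0]], [0.2, [0, 0, 127], [0, 0, 0]], [0.2, [0, 0, 127], [0, 0, 0]]], "squeeze": 25}}

```text
time_s: 3.7
tcp_pos: [0.5084, 0.2051, 0.1186]
eef_rot: [-180.0, 0.0, -114.6]
contact_force: [-0.5, 0.3, 0.8]
gripper_width: 0.045
gripper_force: 0.0
```

```bash
python3 - <<'E'
from h import *
done([-380.5,213.6,0],[0,0,-.3846]);done([0,0,127],[0,0,0]); s=r.get_state(); print(load()[0],s)
for n in("scene","top"):
    a,d=r.capture(n); np.savez(n+"1.npz",a=a,d=d)
    if n=="scene": cv2.imwrite(f"pics/{n}1.png",cv2.resize(a[80:200,290:410,::-1],(600,600),interpolation=cv2.INTER_CUBIC))
E
```

```text
[0.50802486 0.20458106 0.118     ] {'time_s': 3.7, 'joints': array([ 4.24474312e+01,  1.54834904e+01, -2.49621312e+01, -5.06297828e-04,
       -4.95368720e+01, -6.70399130e+01]), 'qd': array([-0.10595463,  0.23016515, -0.00049586, -0.02810862,  0.0161939 ,
       -0.02323078]), 'joint_torque': array([-1.13246235e-02, -4.57768178e+01,  2.37058854e+01,  5.65772340e+00,
       -5.94797521e-02,  1.39961862e-04]), 'tcp_pos': array([0.50837307, 0.20505609, 0.1185747 ]), 'eef_rot': array([-1.79993526e+02,  1.62697807e-02, -1.14592809e+02]), 'contact_force': array([-0.49385365,  0.33958253,  0.84546578]), 'moment': array([0.05026454, 0.05162251, 0.00323907]), 'gripper_force': 0.0, 'gripper_width': 0.04499823624889911}
```

View pics/scene1.png

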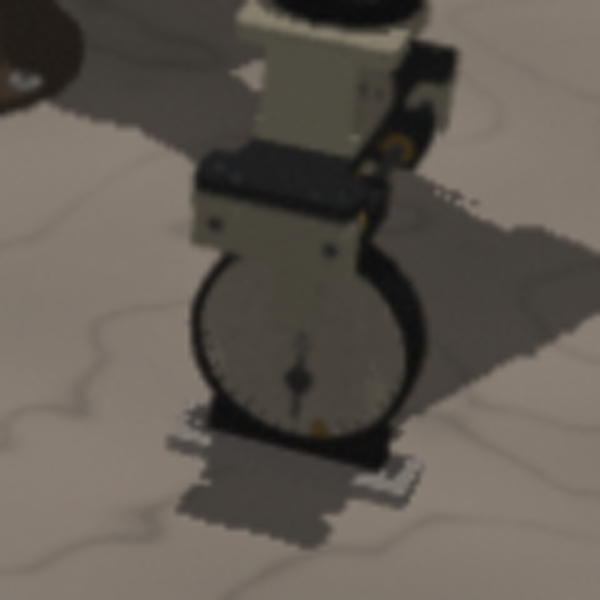

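The finger is centred on the upper dial at ~(298,290) and still closing. I'll finish the grip and lift.

{"fn": "carry_out", "kwargs": {"deltas": [[0, [0, 0, 0], [0, 0, 0]], [0, [0, 0, 0], [0, 0, 0]], [0, [0, 0, 0], [0, 0, 0]], [0, [0, 0, 0], [0, 0, 0]], [0, [0, 0, 0], [0, 0, 0]], [0, [0, 0, -5], [0, 0, 0]], [0, [0, 0, -20], [0, 0, 0]], [0, [0, 0, -50], [0, 0, 0]], [0, [0, 0, -90], [0, 0, 0]], [0, [0, 0, -130], [0, 0, 0]], [0, [0, 0, -150], [0, 0, 0]], [0, [0, 0, -150], [0, 0, 0]]], "squeeze": 25}}

```text
time_s: 5.0
tcp_pos: [0.5095, 0.2056, 0.2719]
eef_rot: [-179.8, 0.3, -114.6]
contact_force: [0.6, -0.9, -4.3]
gripper_width: 0.0278
gripper_force: 25.0
```

```bash
python3 - <<'E'
from h import *
done([0,0,-150],[0,0,0]); s=r.get_state(); print(load()[0],s["tcp_pos"],s["eef_rot"],s["contact_force"])
# look pose: near scene camera, dial facing it
plan([.72,.0,.38],tool(-5)); plan([.70,-.05,.36],tool(-10))
print(proj("scene",[.73,0,.34]),proj("scene",[.73,0,.26]))
E
```

```text
[0.50802486 0.20458106 0.268     ] [0.50948643 0.20563665 0.27185729] [-179.83638403    0.29260643 -114.5907054 ] [ 0.56811544 -0.88305455 -4.25027542]
t mm [  97.8 -277.9 -112. ] w [ 0.      0.     -0.3421] rows 6.3
t mm [ 151.5 -280.5  -92. ] w [ 0.      0.     -0.2549] rows 6.6
[[269.69462652  86.71119622]] [[269.51161582 123.88281417]]
```

{"fn": "carry_out", "kwargs": {"deltas": [[0, [25, -70, -28], [0, 0, -0.085]], [0, [50, -140, -56], [0, 0, -0.17]], [0, [75, -210, -84], [0, 0, -0.26]], [0, [90, -255, -103], [0, 0, -0.315]], [0, [98, -278, -112], [0, 0, -0.342]], [0, [98, -278, -112], [0, 0, -0.342]], [0, [98, -278, -112], [0, 0, -0.342]], [0, [98, -278, -112], [0, 0, -0.342]], [0, [98, -278, -112], [0, 0, -0.342]], [0, [98, -278, -112], [0, 0, -0.342]], [0, [98, -278, -112], [0, 0, -0.342]], [0, [98, -278, -112], [0, 0, -0.342]]]}}

```text
time_s: 6.2
tcp_pos: [0.7198, 0.001, 0.3806]
eef_rot: [-180.0, 0.0, -94.9]
contact_force: [-0.6, 0.9, -2.9]
gripper_width: 0.0277
gripper_force: 25.0
```

```bash
python3 - <<'E'
from h import *
done([98,-278,-112],[0,0,-.342]); s=r.get_state(); print(load()[0],s["tcp_pos"],s["eef_rot"],s["contact_force"])
fr=[r.capture("scene") for _ in range(14)]
a=np.mean([f[0] for f in fr[-4:]],0).astype(np.uint8); d=fr[-1][1]; np.savez("scene2.npz",a=a,d=d)
c=proj("scene",[.734,0,.34])[0].astype(int); print(c)
cv2.imwrite("pics/look.png",cv2.resize(a[c[1]-50:c[1]+50,c[0]-50:c[0]+50,::-1],(600,600),interpolation=cv2.INTER_CUBIC))
hsv=cv2.cvtColor(a,cv2.COLOR_RGB2HSV); 
m=(hsv[...,1]>110)&(hsv[...,2]>60); v,u=np.nonzero(m); k=(abs(u-c[0])<45)&(abs(v-c[1])<45); print(np.c_[u,v,][k].tolist()); print(hsv[v[k],u[k]].tolist())
print(r.get_state()["tcp_pos"],r.get_state()["time_s"])
E
```

```text
[ 7.19987519e-01 -2.59928350e-04  3.80000000e-01] [0.71980422 0.00097042 0.38055707] [-1.79994798e+02  8.56451907e-03 -9.49381200e+01] [-0.56058409  0.90718936 -2.94150914]
[269  87]
[[235, 56], [249, 59], [249, 60], [275, 109], [276, 109], [277, 109], [275, 110], [276, 110], [277, 110], [276, 111]]
[[13, 115, 62], [16, 113, 70], [16, 118, 67], [19, 120, 64], [19, 152, 62], [19, 130, 63], [19, 120, 64], [19, 160, 62], [19, 155, 61], [19, 150, 61]]
[7.20335898e-01 5.11458553e-05 3.80295060e-01] 6.9
```

View pics/look.png

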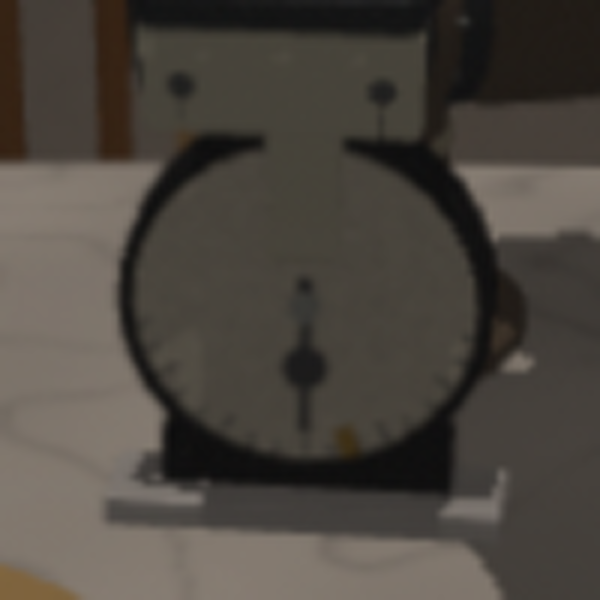

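The dial is clear: axle ~(304,298), needle tip ~(304,430), tab ~(346,440). Now for a sub-pixel tab angle.

```bash
cat >> h.py <<'E'
def readdial(a,T,R,verbose=True):
    """a float rgb image; TCP pos T, tool Rotation R -> tab & pointer angle (rad) by rays onto the dial plane"""
    gx=-R.apply([0,1,0]); gy=-R.apply([1,0,0]); gz=-R.apply([0,0,1])
    c=np.array(T)-.040*gz+.014*gx     # dial centre
    v,u=np.mgrid[:384,:512]; o,D=ray("scene",np.c_[u.ravel(),v.ravel()])
    t=((c-o)@gx)/(D@gx); Q=o+D*t[:,None]-c; Y=(Q@gy).reshape(384,512); Z=(Q@gz).reshape(384,512)
    rr=np.hypot(Y,Z); ang=np.arctan2(Y,-Z); a=a.astype(float)
    yel=(a[...,0]+a[...,1])/2-a[...,2]
    m=(rr>.040)&(rr<.060)&(abs(ang)<.6); w=np.where(m,yel-np.median(yel[m]),0); pk=np.unravel_index(w.argmax(),w.shape)
    w=np.where((np.hypot(u-pk[1],v-pk[0])<5)&(w>.2*w.max()),w,0)
    ty,tz=(w*Y).sum()/w.sum(),(w*Z).sum()/w.sum()
    g=a.sum(2); mn=(rr>.012)&(rr<.043)&(abs(ang)<.7); k=np.where(mn,np.clip(np.median(g[mn])-g,0,None),0); k[k<.3*k.max()]=0
    py,pz=(k*Y).sum()/k.sum(),(k*Z).sum()/k.sum()
    # case outline check: dark rim extent along row of centre
    return dict(tab=np.arctan2(ty,-tz),tabr=np.hypot(ty,tz),tabpx=((w*u).sum()/w.sum(),(w*v).sum()/w.sum()),ptr=np.arctan2(py,-pz),ptrr=np.hypot(py,pz),cpx=proj("scene",c)[0])
E
python3 - <<'E'
from h import *
a=np.load("scene2.npz")["a"]; p,R=load(); print(readdial(a,p,R))
g=a.astype(int).sum(2); print(g[84:90,236:304].min(0).tolist())
E
```

```text
{'tab': np.float64(0.3022074697512516), 'tabr': np.float64(0.04861892184813862), 'tabpx': (np.float64(276.2663476874003), np.float64(109.9298245614035)), 'ptr': np.float64(0.04277198947477892), 'ptrr': np.float64(0.02340424783678115), 'cpx': array([268.87711616,  87.56598849])}
[345, 322, 235, 97, 64, 130, 187, 195, 200, 203, 200, 202, 202, 199, 199, 199, 199, 200, 203, 202, 202, 200, 200, 200, 199, 198, 200, 201, 199, 197, 192, 177, 154, 104, 117, 165, 183, 193, 195, 197, 195, 195, 195, 197, 194, 192, 192, 196, 195, 197, 197, 197, 199, 198, 197, 196, 199, 199, 200, 199, 197, 191, 99, 53, 49, 47, 79, 83]
```

{"fn": "carry_out", "kwargs": {"deltas": [[0, [9.3, 0, 3.9], [0, 0, 0]], [0, [9.3, 0, 3.9], [0, 0, 0]], [0, [9.3, 0, 3.9], [0, 0, 0]], [0, [9.3, 0, 3.9], [0, 0, 0]], [0, [9.3, 0, 3.9], [0, 0, 0]], [0, [9.3, 0, 3.9], [0, 0, 0]], [0, [9.3, 0, 3.9], [0, 0, 0]], [0, [9.3, 0, 3.9], [0, 0, 0]], [0, [9.3, 0, 3.9], [0, 0, 0]], [0, [9.3, 0, 3.9], [0, 0, 0]]]}}

```text
time_s: 7.9
tcp_pos: [0.7195, -0.0091, 0.3764]
eef_rot: [180.0, -0.0, -95.0]
contact_force: [-0.2, -0.0, -3.0]
gripper_width: 0.0278
gripper_force: 25.0
```

```bash
cat > look.py <<'E'
from h import *
def look(tag,n=6):
    p,R=load(); a=np.mean([r.capture("scene")[0].astype(float) for _ in range(n)],0); np.save(tag+".npy",a)
    q=readdial(a,p,R); y0=q["ptrr"]*np.sin(q["ptr"]); y=q["tabr"]*np.sin(q["tab"]); z=q["tabr"]*np.cos(q["tab"])
    print(tag,{k:np.round(v,4) for k,v in q.items()},"asin50",np.arcsin((y-y0)/.05).round(4),"atan",np.arctan2(y-y0,z).round(4),r.get_state()["time_s"])
E
python3 - <<'E'
from look import *
done([9.3,0,3.9],[0,0,0]); look("l1")
E
```

```text
l1 {'tab': np.float64(0.3059), 'tabr': np.float64(0.0491), 'tabpx': array([271.6053, 111.6725]), 'ptr': np.float64(0.0449), 'ptrr': np.float64(0.0232), 'cpx': array([263.9685,  89.2319])} asin50 0.2783 atan 0.2855 8.2
```

{"fn": "carry_out", "kwargs": {"deltas": [[0, [8.1, 0, 4.1], [0, 0, 0]], [0, [8.1, 0, 4.1], [0, 0, 0]], [0, [8.1, 0, 4.1], [0, 0, 0]], [0, [8.1, 0, 4.1], [0, 0, 0]], [0, [8.1, 0, 4.1], [0, 0, 0]], [0, [8.1, 0, 4.1], [0, 0, 0]], [0, [8.1, 0, 4.1], [0, 0, 0]], [0, [8.1, 0, 4.1], [0, 0, 0]], [0, [8.1, 0, 4.1], [0, 0, 0]], [0, [8.1, 0, 4.1], [0, 0, 0]]]}}

```text
time_s: 9.2
tcp_pos: [0.7188, -0.0172, 0.3724]
eef_rot: [-180.0, 0.0, -95.0]
contact_force: [0.5, 0.0, -3.6]
gripper_width: 0.028
gripper_force: 25.0
```

```bash
python3 - <<'E'
from look import *
done([8.1,0,4.1],[0,0,0]); look("l2")
print(load()[0],r.get_state()["tcp_pos"])
# brace plan: crown contact height
z=np.load("top0.npz"); P=cloud("top",z["d"]); g=np.radians(-16.6); c=np.array([.511,-.159]); ex=np.array([np.cos(g),np.sin(g)]);ey=np.array([-np.sin(g),np.cos(g)])
Q=P.reshape(-1,3); X=(Q[:,:2]-c)@ex; Y=(Q[:,:2]-c)@ey; m=(abs(X)<.018)&(abs(Y)<.08)&(Q[:,2]>.07)&(Q[:,2]<.2)
for b in np.arange(-.08,.08,.01):
    k=m&(Y>=b)&(Y<b+.01); print(round(b+.005,3),np.median(Q[k,2]).round(4),(.115-.15+np.sqrt(.15**2-(b+.005)**2)).round(4))
# brace yaw/centre by colour: pale timber ends & sides
k=(Q[:,2]>.085)&(Q[:,2]<.2)&(np.hypot(X,Y)<.12); print(cv2.minAreaRect(np.c_[X[k],Y[k]].astype(np.float32)*1000))
k=(Q[:,2]>.03)&(Q[:,2]<.056)&(abs(Y)<.125)&(np.hypot(X,Y)<.16); print(cv2.minAreaRect(np.c_[X[k],Y[k]].astype(np.float32)*1000))
plan([.511,-.159,.38],tool(-16.6))
E
```

```text
l2 {'tab': np.float64(0.3065), 'tabr': np.float64(0.0488), 'tabpx': array([267.3984, 113.2058]), 'ptr': np.float64(0.0471), 'ptrr': np.float64(0.0233), 'cpx': array([259.7204,  91.0159])} asin50 0.2757 atan 0.2848 9.5
[ 0.71846874 -0.01759352  0.372     ] [ 0.71880034 -0.01722396  0.37237223]
-0.075 0.095 0.0949
-0.065 0.1012 0.1002
-0.055 0.1048 0.1046
-0.045 0.1077 0.1081
-0.035 0.1111 0.1109
-0.025 0.1127 0.1129
-0.015 0.1143 0.1142
-0.005 0.1143 0.1149
0.005 0.1144 0.1149
0.015 0.1137 0.1142
0.025 0.1126 0.1129
0.035 0.1106 0.1109
0.045 0.108 0.1081
0.055 0.1043 0.1046
0.065 0.1 0.1002
0.075 0.0944 0.0949
((0.05217552185058594, -0.29683685302734375), (159.81639099121094, 44.98613739013672), 89.97948455810547)
((0.19959259033203125, 0.01845550537109375), (95.19340515136719, 249.895263671875), 0.0063566784374415874)
t mm [159.  194.3  -8. ] w [0.     0.     0.2023] rows 5.0
```

Tab ≈ 0.280 rad, consistent over three positions. Next: over the crown, aligned with the brace.

{"fn": "carry_out", "kwargs": {"deltas": [[0, [35, 43, -2], [0, 0, 0.05]], [0, [70, 86, -4], [0, 0, 0.1]], [0, [110, 134, -6], [0, 0, 0.14]], [0, [145, 177, -8], [0, 0, 0.18]], [0, [159, 194.3, -8], [0, 0, 0.2023]], [0, [159, 194.3, 20], [0, 0, 0.2023]], [0, [159, 194.3, 60], [0, 0, 0.2023]], [0, [159, 194.3, 100], [0, 0, 0.2023]], [0, [159, 194.3, 122], [0, 0, 0.2023]], [0, [159, 194.3, 129], [0, 0, 0.2023]], [0, [159, 194.3, 129], [0, 0, 0.2023]], [0, [159, 194.3, 129], [0, 0, 0.2023]]]}}

```text
time_s: 10.7
tcp_pos: [0.5124, -0.1588, 0.245]
eef_rot: [-179.9, 0.0, -106.6]
contact_force: [0.3, 0.1, -2.9]
gripper_width: 0.028
gripper_force: 25.0
```

```bash
python3 - <<'E'
from h import *
done([159,194.3,129],[0,0,.2023]); r.capture("top"); s=r.get_state(); print(load()[0],s["tcp_pos"],s["eef_rot"],s["contact_force"],s["moment"])
A=[]
for n in("top","scene"):
    a,d=r.capture(n); A.append(cv2.resize(a[150:320,200:400,::-1] if n=="top" else a[60:230,120:320,::-1],(400,340),interpolation=cv2.INTER_CUBIC))
cv2.imwrite("pics/over.png",np.hstack(A))
E
```

```text
[ 0.51103186 -0.159027    0.243     ] [ 0.51247781 -0.15874708  0.24514782] [-1.79837318e+02  2.74331446e-02 -1.06580797e+02] [ 0.34172742 -0.82449238 -3.02855277] [-0.00167171  0.05812186  0.03516785]
```

View pics/over.png

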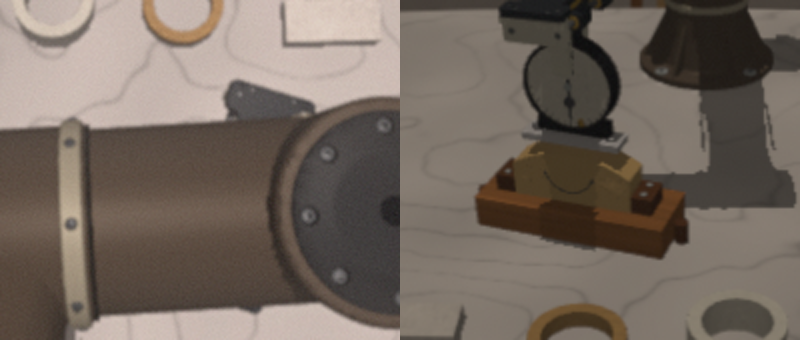

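In the scene half, the gauge hovers ~1 cm over the crown, centred, with the dial on the pencilled side. The top view is blocked by the arm. Lowering gently.

{"fn": "carry_out", "kwargs": {"deltas": [[0, [0, 0, 2], [0, 0, 0]], [0, [0, 0, 4], [0, 0, 0]], [0, [0, 0, 6], [0, 0, 0]], [0, [0, 0, 7.5], [0, 0, 0]], [0, [0, 0, 8.5], [0, 0, 0]], [0, [0, 0, 9], [0, 0, 0]], [0, [0, 0, 9], [0, 0, 0]], [0, [0, 0, 9], [0, 0, 0]]]}}

```text
time_s: 11.65
tcp_pos: [0.5114, -0.1587, 0.2344]
eef_rot: [-180.0, -0.0, -106.6]
contact_force: [-0.5, 0.4, -2.3]
gripper_width: 0.0281
gripper_force: 25.0
```

{"fn": "carry_out", "kwargs": {"deltas": [[0, [0, 0, 0.3], [0, 0, 0]], [0, [0, 0, 0.6], [0, 0, 0]], [0, [0, 0, 0.9], [0, 0, 0]], [0, [0, 0, 1], [0, 0, 0]], [0, [0, 0, 1], [0, 0, 0]]]}}

```text
time_s: 12.15
tcp_pos: [0.5114, -0.1587, 0.2334]
eef_rot: [-180.0, -0.0, -106.6]
contact_force: [-0.5, 0.6, -3.1]
gripper_width: 0.0281
gripper_force: 25.0
```

{"fn": "carry_out", "kwargs": {"deltas": [[0, [0, 0, 0.3], [0, 0, 0]], [0, [0, 0, 0.6], [0, 0, 0]], [0, [0, 0, 0.9], [0, 0, 0]], [0, [0, 0, 1], [0, 0, 0]], [0, [0, 0, 1], [0, 0, 0]]]}}

```text
time_s: 12.65
tcp_pos: [0.5114, -0.1588, 0.2333]
eef_rot: [-180.0, -0.0, -106.6]
contact_force: [-3.5, 1.9, 6.9]
gripper_width: 0.0281
gripper_force: 25.0
```

{"fn": "carry_out", "kwargs": {"deltas": [[0, [0, 0, 0.3], [0, 0, 0]], [0, [0, 0, 0.5], [0, 0, 0]], [0, [0, 0, 0.5], [0, 0, 0]], [0, [0, 0, 0.5], [0, 0, 0]], [0, [0, 0, 0.5], [0, 0, 0]]]}}

```text
time_s: 13.15
tcp_pos: [0.5114, -0.1588, 0.2333]
eef_rot: [-179.9, -0.0, -106.6]
contact_force: [-4.0, 1.4, 9.1]
gripper_width: 0.0278
gripper_force: 25.0
```

Contact made at TCP z ≈ 0.2333. Now I'll rock to +y along the arc about arch_center in small stages, watching the force.

{"fn": "carry_out", "kwargs": {"deltas": [[0, [0, 0, -0.8], [0, 0, 0]], [0, [0, 0, -0.8], [0, 0, 0]], [0, [-2.7, 0, -0.8], [0, 0.01, 0]], [0, [-5.4, 0, -0.75], [0, 0.02, 0]], [0, [-8.0, 0, -0.7], [0, 0.03, 0]], [0, [-10.7, 0, -0.6], [0, 0.04, 0]], [0, [-13.4, 0, -0.45], [0, 0.05, 0]], [0, [-16.0, 0, -0.3], [0, 0.06, 0]], [0, [-18.7, 0, -0.15], [0, 0.07, 0]], [0, [-18.7, 0, -0.15], [0, 0.07, 0]], [0, [-18.7, 0, -0.15], [0, 0.07, 0]]], "squeeze": 50}}

```text
time_s: 14.25
tcp_pos: [0.5173, -0.1412, 0.2327]
eef_rot: [-179.9, -4.1, -106.6]
contact_force: [-0.4, -3.4, 5.6]
gripper_width: 0.0277
gripper_force: 50.0
```

{"fn": "carry_out", "kwargs": {"deltas": [[0, [-2.7, 0, -0.3], [0, 0.01, 0]], [0, [-5.4, 0, -0.25], [0, 0.02, 0]], [0, [-8.0, 0, -0.2], [0, 0.03, 0]], [0, [-10.7, 0, -0.1], [0, 0.04, 0]], [0, [-13.4, 0, 0.05], [0, 0.05, 0]], [0, [-16.0, 0, 0.2], [0, 0.06, 0]], [0, [-18.7, 0, 0.35], [0, 0.07, 0]], [0, [-18.7, 0, 0.35], [0, 0.07, 0]], [0, [-18.7, 0, 0.35], [0, 0.07, 0]]]}}

```text
time_s: 15.15
tcp_pos: [0.5222, -0.1226, 0.2306]
eef_rot: [-180.0, -8.1, -106.6]
contact_force: [-0.2, -2.8, 5.8]
gripper_width: 0.0276
gripper_force: 50.0
```

{"fn": "carry_out", "kwargs": {"deltas": [[0, [-2.7, 0, -0.3], [0, 0.01, 0]], [0, [-5.4, 0, -0.25], [0, 0.02, 0]], [0, [-8.0, 0, -0.2], [0, 0.03, 0]], [0, [-10.7, 0, -0.1], [0, 0.04, 0]], [0, [-13.4, 0, 0.05], [0, 0.05, 0]], [0, [-16.0, 0, 0.2], [0, 0.06, 0]], [0, [-18.7, 0, 0.35], [0, 0.07, 0]], [0, [-18.7, 0, 0.35], [0, 0.07, 0]], [0, [-18.7, 0, 0.35], [0, 0.07, 0]]]}}

```text
time_s: 16.05
tcp_pos: [0.5273, -0.1048, 0.2271]
eef_rot: [180.0, -12.0, -106.6]
contact_force: [-1.2, -0.2, 0.9]
gripper_width: 0.0278
gripper_force: 50.0
```

```bash
python3 - <<'E'
from look import *
done([0,0,9],[0,0,0]);done([0,0,1],[0,0,0]);done([0,0,1],[0,0,0]);done([0,0,.5],[0,0,0]);done([-18.7,0,-.15],[0,.07,0])
for _ in range(2): done([-18.7,0,.35],[0,.07,0])
s=r.get_state(); print(load()[0],s["tcp_pos"],load()[1].as_euler("xyz",degrees=True),s["eef_rot"],s["contact_force"])
look("r3",8)
a=np.load("r3.npy").astype(np.uint8); cv2.imwrite("pics/r3.png",cv2.resize(a[70:200,150:280,::-1],(600,600),interpolation=cv2.INTER_CUBIC))
E
```

```text
[ 0.52697121 -0.10555415  0.22703689] [ 0.52727706 -0.10480434  0.22707751] [ 180.          -12.0321137  -106.59842659] [ 179.97707122  -12.00874805 -106.57785863] [-1.2205077  -0.19550633  0.87587679]
r3 {'tab': np.float64(0.3432), 'tabr': np.float64(0.0484), 'tabpx': array([224.6355, 129.5086]), 'ptr': np.float64(0.3281), 'ptrr': np.float64(0.0237), 'cpx': array([221.272 , 111.5599])} asin50 0.1741 atan 0.1877 16.45
```

View pics/r3.png

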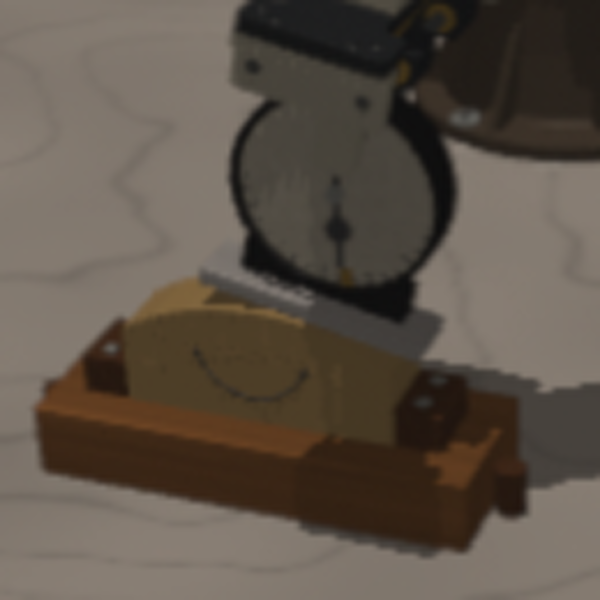

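The gauge is leaning to +y with its base on the wood, and the needle (tip ~(341,265)) is nearing the tab (~(346,277)). About 0.072 rad remain, which agrees with the earlier estimate.

{"fn": "carry_out", "kwargs": {"deltas": [[0, [-2.7, 0, 0], [0, 0.01, 0]], [0, [-5.4, 0, 0.05], [0, 0.02, 0]], [0, [-8.0, 0, 0.1], [0, 0.03, 0]], [0, [-10.7, 0, 0.2], [0, 0.04, 0]], [0, [-13.4, 0, 0.35], [0, 0.05, 0]], [0, [-16.0, 0, 0.5], [0, 0.06, 0]], [0, [-18.7, 0, 0.65], [0, 0.07, 0]], [0, [-18.7, 0, 0.65], [0, 0.07, 0]], [0, [-18.7, 0, 0.65], [0, 0.07, 0]], [0, [-18.7, 0, 0.65], [0, 0.07, 0]], [0, [-18.7, 0, 0.65], [0, 0.07, 0]]]}}

```text
time_s: 17.55
tcp_pos: [0.5325, -0.0879, 0.223]
eef_rot: [-180.0, -16.0, -106.6]
contact_force: [0.8, 0.2, -3.9]
gripper_width: 0.0275
gripper_force: 50.0
```

```bash
cat >> look.py <<'E'
def remain(tag,tilt,n=10):
    p,R=load(); a=np.mean([r.capture("scene")[0].astype(float) for _ in range(n)],0); np.save(tag+".npy",a)
    q=readdial(a,p,R); print({k:np.round(v,3) for k,v in q.items()})
    print("remaining",(q["tabr"]*np.sin(q["tab"]-tilt)-q["ptrr"]*np.sin(q["ptr"]-tilt))/.0495)
    s=r.get_state(); print(p,s["tcp_pos"],s["eef_rot"],s["contact_force"],s["moment"],s["time_s"])
E
python3 - <<'E'
from look import *
done([-18.7,0,.65],[0,.07,0]); remain("r4",.28,14)
a=np.load("r4.npy").astype(np.uint8); u,v=map(int,proj("scene",load()[0])[0]); print(u,v); cv2.imwrite("pics/r4.png",cv2.resize(a[v-20:v+80,u-50:u+50,::-1],(600,600),interpolation=cv2.INTER_CUBIC))
E
```

```text
{'tab': np.float64(0.33), 'tabr': np.float64(0.048), 'tabpx': array([229.051, 131.579]), 'ptr': np.float64(0.374), 'ptrr': np.float64(0.024), 'cpx': array([227.349, 113.877])}
remaining 0.0023780164231513128
[ 0.53215703 -0.08815693  0.22250297] [ 0.53248403 -0.08780206  0.22285882] [ 179.9986876   -16.04356614 -106.60083334] [-0.71446398  0.13194552 -4.29259199] [ 1.33594143 -0.25749527  0.00876051] 18.25
233 97
```

View pics/r4.png

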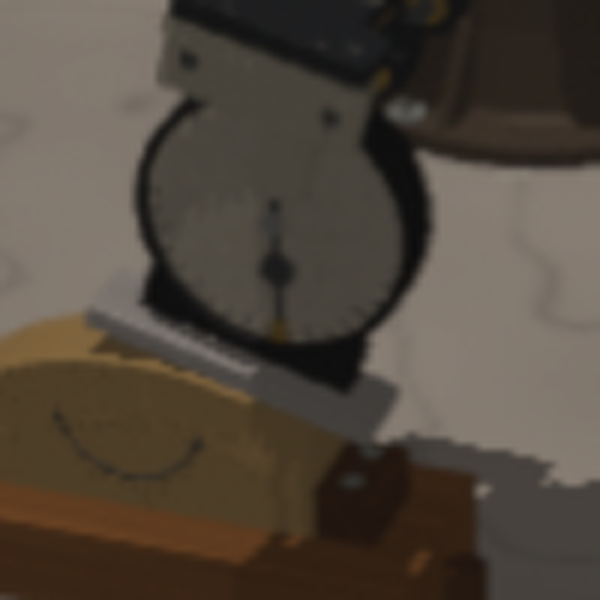

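The needle (tip ~(279,320)) lies on the tab (~(279,330)). Force suggests the base has just left the wood, so I'll press in along its normal.

{"fn": "carry_out", "kwargs": {"deltas": [[0, [0, 0, 0.2], [0, 0, 0]], [0, [0, 0, 0.4], [0, 0, 0]], [0, [0, 0, 0.4], [0, 0, 0]], [0, [0, 0, 0.4], [0, 0, 0]]]}}

```text
time_s: 18.65
tcp_pos: [0.5325, -0.0879, 0.2225]
eef_rot: [-180.0, -16.0, -106.6]
contact_force: [-0.7, -0.3, -3.1]
gripper_width: 0.028
gripper_force: 50.0
```

{"fn": "carry_out", "kwargs": {"deltas": [[0, [0, 0, 0.2], [0, 0, 0]], [0, [0, 0, 0.3], [0, 0, 0]], [0, [0, 0, 0.3], [0, 0, 0]], [0, [0, 0, 0.3], [0, 0, 0]]]}}

```text
time_s: 19.05
tcp_pos: [0.5325, -0.0879, 0.2225]
eef_rot: [-180.0, -16.0, -106.6]
contact_force: [-2.0, 1.9, 1.0]
gripper_width: 0.0279
gripper_force: 50.0
```

```bash
python3 - <<'E'
from look import *
done([0,0,.7],[0,0,0]); remain("r5",.28,20)
f=[]
for _ in range(8): r.capture("scene"); f.append(r.get_state()["contact_force"])
print(np.mean(f,0),np.std(f,0))
E
```

```text
{'tab': np.float64(0.334), 'tabr': np.float64(0.048), 'tabpx': array([229.057, 131.662]), 'ptr': np.float64(0.381), 'ptrr': np.float64(0.024), 'cpx': array([227.285, 114.117])}
remaining 0.002568235468907122
[ 0.53210176 -0.08834231  0.22183024] [ 0.53257072 -0.08794754  0.22245569] [-179.98002219  -16.04003643 -106.59762467] [-2.64697952  3.03812104  5.52738798] [ 1.64347613  1.03762771 -0.30039688] 20.05
[-2.11657383  3.30991328  5.21520956] [0.53349943 0.3211151  0.43055266]
```

{"fn": "carry_out", "kwargs": {"deltas": [[0, [0, 0, -0.2], [0, 0, 0]], [0, [0, 0, -0.3], [0, 0, 0]], [0, [0, 0, -0.3], [0, 0, 0]], [0, [0, 0, -0.3], [0, 0, 0]], [0, [0, 0, -0.3], [0, 0, 0]], [0, [0, 0, -0.3], [0, 0, 0]]]}}

```text
time_s: 21.05
tcp_pos: [0.5325, -0.0879, 0.2225]
eef_rot: [-180.0, -16.0, -106.6]
contact_force: [-1.3, 2.2, 2.6]
gripper_width: 0.0276
gripper_force: 50.0
```

```bash
python3 - <<'E'
from look import *
done([0,0,-.3],[0,0,0]); remain("r6",.28,20)
f=[]
for _ in range(8): r.capture("scene"); f.append(r.get_state()["contact_force"])
print(np.mean(f,0))
E
```

```text
{'tab': np.float64(0.332), 'tabr': np.float64(0.048), 'tabpx': array([229.058, 131.661]), 'ptr': np.float64(0.377), 'ptrr': np.float64(0.024), 'cpx': array([227.313, 114.015])}
remaining 0.0035063515042880874
[ 0.53212545 -0.08826286  0.22211855] [ 0.53249154 -0.0878962   0.22246531] [-179.99806204  -16.04254966 -106.59686275] [0.32671049 1.78430783 1.39454545] [ 1.34587258  0.05961667 -0.11004675] 22.05
[0.07463715 1.66026379 1.92962645]
```

Contact is about 5 N, steady, with the needle on the tab (residual ~0.003 rad). Handing in.

```bash
python3 -c "
from plant import r
print(r.close_job())"
```

```text
the job is handed in; nothing more can be done
None
```

The job is handed in: the gripper holds the gauge on the brace, dial on the pencilled side, leaned about 0.28 rad to +y with the base pressing at about 5 N and the needle within about 0.004 rad of the set tab by camera (good to perhaps 0.015 rad); the robot's clock read about 22 s and I touched nothing else on the bench.

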